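# Snap the takeaway box shut

### The job

One of the two takeaway food boxes on the counter is not sealed: the corners of its lid stand up. Press round that lid, corner by corner, with the fingertips until all four corners have clicked down flush. Leave the box standing where it is, neither lifting it nor shoving it along or crushing it, and leave the closed box and the other things alone.

Things in the scene. Friction and masses are not known exactly. Their poses are not given: they have to be found in the camera images.
- food_box: the open takeaway box, loose, about 0.5 kg: black tapered tub (124 x 79 mm foot) with white lid, 150 x 105 mm over the rim, 56.5 mm high when shut. Origin: centre of underside, z up; x runs along the 150 mm side away from the robot (yaw within 0.45 rad), y to the left. The lid's flat middle and mid-sides are seated; each corner bends along a line joining the middles of its two sides
- pad_nl (a point): centre of the flat thumb pad on top of the open lid's near left corner, 10.5 mm in from both edges (food_box frame, corner shut: x -64.5, y +42, z 56.5 mm). The pad is a triangle with 30 mm legs. The point moves with the corner: it stands about 5.5 mm higher while the corner is up
- pad_nr (a point): the same on the near right corner (x -64.5, y -42, z 56.5 mm shut); this corner also carries a small peel tab that sticks out 10 mm diagonally
- pad_fr (a point): the same on the far right corner (x +64.5, y -42, z 56.5 mm shut)
- pad_fl (a point): the same on the far left corner (x +64.5, y +42, z 56.5 mm shut)
- corner_nl (a joint): angle of the near left lid corner: 0 = standing up (its tip 9 mm high), 0.22 rad = clicked down flush. Snap-fit: it resists with up to about 7 N at the pad, gives way half-way (0.11) and clicks down to 0.22 by itself, then stays; let go earlier it springs up again
- corner_nr (a joint): the same for the near right corner
- corner_fr (a joint): the same for the far right corner
- corner_fl (a joint): the same for the far left corner
- closed_box: a second takeaway box of the same make and size, loose, its lid already flush all round; stands 0.18 to 0.29 m to the left or to the right of the open one. Origin at the centre of its underside. Leave it alone
- salt_shaker: glass salt shaker with a steel cap, 42 mm wide, 85 mm high, upright behind the boxes; origin at the centre of its underside. Leave it alone
- desk_bell: chromed service bell, 83 mm wide, 60 mm high, behind the right-hand box; origin at the centre of its underside. Leave it alone
- order_pen: pen, 142 mm long, lying on the counter between the boxes and the front edge; origin at the centre of its underside. Leave it alone

How it is judged:
By the outcome, as a careful person would: the job done as asked, in the order asked, and still so for the second after the job is handed in, with the robot touching nothing.
It also fails if it takes over 51 s, if anything falls off the work surface, if the arm or the gripper's body presses on something with over 40 N, if the wrist force passes 120 N, or if a joint passes its speed limit or range.

### The arm

A 6-joint arm with a two-finger parallel gripper is mounted at the origin on a cart in front of the work surface, level with it; the furniture and walls round the work are solid. World frame = base frame: x ahead of the robot, y to its left, z up, the work surface at z = 0. Lengths are in mm, angles in rad, forces in N, time in s.
With the tool pointing down it reaches from about 300 to 750 mm from the base axis. Payload 8.5 kg.
Tool frame: the origin (TCP) lies between the finger pads; the fingertips stand 17 mm ahead of it and the grasp point (between the pads) lies 2 mm behind it; z points along the fingers, y is the line along which they close (so a half turn about z gives the same grasp; the last joint's range is limited). The gripper opens to 88 mm and grips with 3 to 60 N. Pads are 18 mm wide; open, the fingers measure 123 mm over their backs; the gripper's body (75 mm by 187 mm) begins 45 mm behind the grasp point.
Start: joints at [-1.483, 0.381, 1.297, -0, 1.464, -0.215], TCP at [164.001, -524.961, 255.748] pointing down, gripper open.
Joint ranges: [-3.11, 3.11], [-0.89, 2.33], [0.22, 2.48], [-1.42, 4.56], [0.17, 2.85], [-2.88, 2.88]. Speed limits (rad/s): [2.39, 2.39, 3.14, 3.14, 3.14, 3.14].

### API

Orientations are given as a unit quaternion [x, y, z, w].
In Python, from bench import * gives the robot as it stands.
- The arm moves only by the tool move_arm, never from a script. Its argument "steps" is a list of rows, each an object with "grip": the closure, from 0 (fully open) to 1 (shut); "delta_pos": the shift along the world's x, y, z scaled (see below), a list of three; "yaw": the turn about the world's z scaled (see below). In form: [{"grip": grip, "delta_pos": [dx, dy, dz], "yaw": yaw}, ...]. A call has 1 to 12 rows; each row shifts and turns the commanded pose from where the row before left it; what a row does not reach is not made up. The controller multiplies each number of a shift by 0.02 m and each number of a turn by pi/4 rad. A row lasts 1/12 s, in which the tool goes at most 41.7 mm and 7.16 degrees, less where a joint would pass 70% of its speed; a pose out of reach is approached as far as the arm can. A call with a number of a shift or a turn outside -1 to 1 is refused whole. A call with a gripper value outside its range is refused whole. The fingers move at their own pace and stop on an object; "squeeze" is the grip in N (left out, the last holds). Time passes only in rows, so rows that do not move let the fingers close. It gives the time, the measured TCP pose, the force, the opening and the grip force at its end, in the units of the state.
- get_obs(): the state, without advancing time (a new reading comes with each control period).
- read_camera(name): name is "side" or "top" or "wrist"; returns the picture (420x560x3 uint8, blue, green, red); there is no depth.
- get_calibration(name): a dict with "intrinsics" (3x3 intrinsics, pixels), "k1" (the pictures are not rectified: a ray, as slopes to the right and down, at radius r is drawn at 1 + k1 r^2 times it, then the intrinsics apply), "R" (3x3) and "t" (3): a world point X has camera coordinates R X + t. Camera axes: x right, y down, z forward; pixel columns grow to the right and rows downward; lengths in mm; the calibration is good to about 2 mm. A picture is of the moment at which its call begins: read the wrist's pose just before it. get_calibration takes no time and is no camera call; for the wrist camera it gives the pose at the moment of the call.
- hand_in(): hands the job in; it is judged then, once.
The state is a dict: "clock": time; "q": joint angles; "joint_velocities": joint speeds; "joint_torque": joint torques, N m; "position": TCP position; "tcp_rot": TCP orientation; "wrist_force": force on the tool from outside, world axes, zero at the start; "ft_torque": the same for the moment, N m; "finger_gap": finger opening in mm; "grasp_force": force on a finger pad.
Only numpy, scipy, OpenCV 4.12 (cv2) and the standard library are available. Lean on these libraries where they do the work, as an engineer would, in place of code of your own. Each camera call takes 0.05 s, during which the arm holds its last target. There are 200 camera calls.

## Working session

There is one attempt and no reset: what is moved stays moved. The work goes in short steps, Python scripts to look and compute and a tool call to move; the robot and the scene stay as the last step left them, time stands still between calls to the robot, and variables do not carry over. Pictures are saved under pics/ and viewed, at most 10 in all, crops included, and the job is handed in when it is done.

Besides the shell and the picture viewer there is one more tool, called after "Request:" as a command line: name --argument value ..., lists and objects as JSON in quotes. move_arm: Moves the arm, as the interface text tells. Shifts and turns lie within -1 to 1; 1 stands for 0.02 m of shift or pi/4 rad of turn. Its arguments: {"type":"object","properties":{"steps":{"type":"array"},"squeeze":{"type":"number"}},"required":["steps"]}

```bash
mkdir -p pics; cat > h.py <<'E'
from bench import *
import numpy as np, cv2
def ray(c,px):
    K=np.array(c["intrinsics"]);R=np.array(c["R"]);t=np.array(c["t"])
    d=(np.array(px,float)-K[:2,2])/[K[0,0],K[1,1]]
    s=d.copy()
    for _ in range(20): s=d/(1+c["k1"]*(s@s))
    return -R.T@t, R.T@np.append(s,1)
def onz(c,px,z):
    o,d=ray(c,px); return o+d*(z-o[2])/d[2]
def proj(c,X):
    K=np.array(c["intrinsics"]);p=np.array(c["R"])@X+np.array(c["t"]);s=p[:2]/p[2]
    s=s*(1+c["k1"]*(s@s)); return s*[K[0,0],K[1,1]]+K[:2,2]
E
python3 - <<'E'
from h import *
for n in("top","side"):
    cv2.imwrite(f"pics/{n}0.png",read_camera(n)); c=get_calibration(n); print(n,ray(c,(280,210)))
print(get_obs())
E
```

```text
top (array([478.63077861,  88.81848921, 907.63764199]), array([ 7.48153637e-02,  9.68072248e-04, -9.97248923e-01]))
side (array([ 296.74402101, -579.06983304,  500.20020418]), array([ 0.33950984,  0.8029277 , -0.49035123]))
{'clock': 0.1, 'q': array([-1.48329364e+00,  3.81135679e-01,  1.29811481e+00, -2.95040065e-06,
        1.46361511e+00, -2.15241094e-01]), 'joint_velocities': array([-0.0002746 , -0.0001928 , -0.00134297, -0.00027889,  0.00091845,
        0.00031168]), 'joint_torque': array([ 3.60798957e-03, -4.38645387e+01, -2.24912953e+01,  7.14300899e-02,
        3.41273379e-02, -5.63147557e-05]), 'position': array([ 163.98585859, -524.75782913,  255.21937761]), 'tcp_rot': array([ 9.88564911e-01,  1.50794603e-01,  3.91595399e-05, -6.35265630e-04]), 'wrist_force': array([ 0.33300836, -1.13537461, -0.36175148]), 'ft_torque': array([-0.02269947, -0.00223222,  0.03517756]), 'grasp_force': 0.0, 'finger_gap': 87.9779354862604}
```

View pics/top0.png

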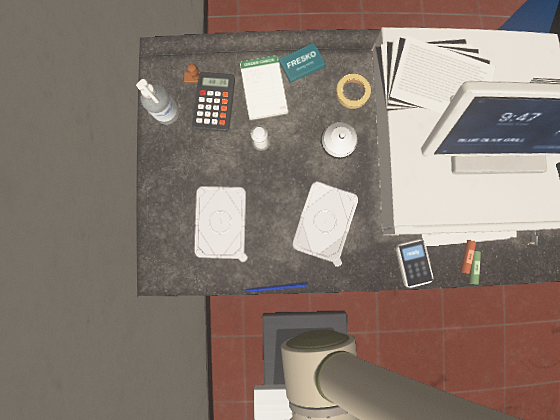

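View pics/side0.png

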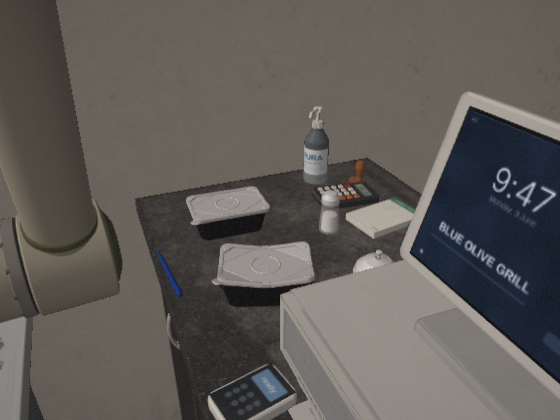

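The top view shows the two lids, left at about (220,222) and right at about (326,222), with the pen at (278,287), the shaker at (260,137) and the bell at (339,140). The side view shows both boxes, but I can't yet tell which lid is open. I'll zoom in and fit the outlines.

```bash
python3 - <<'E'
from h import *
t=cv2.imread("pics/top0.png"); s=cv2.imread("pics/side0.png")
r=lambda im:cv2.resize(im,(400,300),interpolation=cv2.INTER_CUBIC)
cv2.imwrite("pics/zoom.png",np.vstack([np.hstack([r(t[177:267,160:280]),r(t[177:267,266:386])]),np.hstack([r(s[175:250,178:278]),r(s[230:313,205:325])])]))
c=get_calibration("top")
hsv=cv2.cvtColor(t,cv2.COLOR_BGR2HSV)
m=((hsv[...,2]>140)&(hsv[...,1]<50)).astype(np.uint8); m[:,375:]=0
m=cv2.morphologyEx(m,cv2.MORPH_OPEN,np.ones((15,15)))
for k in cv2.findContours(m,0,2)[0]:
    if cv2.contourArea(k)<2000: continue
    P=np.array([onz(c,p,56)[:2] for p in k[:,0]],np.float32)
    print(cv2.minAreaRect(P), cv2.boundingRect(k))
for p in((248,290),(308,284),(260,137),(339,140)): print(p,onz(c,p,0))
E
```

```text
((521.0714111328125, 217.1063232421875), (106.4427719116211, 151.90313720703125), 88.25403594970703) (195, 186, 51, 73)
((516.07861328125, -3.6439361572265625), (105.77661895751953, 151.88116455078125), 69.95541381835938) (295, 184, 61, 76)
(248, 290) [370.55361519 165.50796155   0.        ]
(308, 284) [380.50013789  32.02879349   0.        ]
(260, 137) [714.88935611 130.74707227   0.        ]
(339, 140) [703.01665156 -49.12955433   0.        ]
```

View pics/zoom.png

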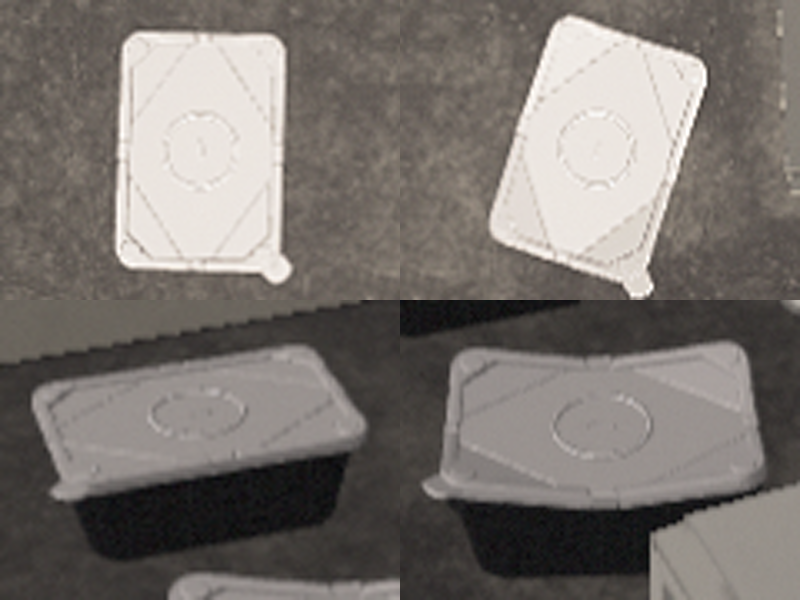

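The right box is open: its corner flaps are shaded differently in the top view and its corners curl up in the side view. Next I'll work out the pad points and the register's clearance.

```bash
python3 - <<'E'
from h import *
a=np.radians(69.96-90);c,s=np.cos(a),np.sin(a);o=np.array([516.1,-3.6])
for n,x,y in(("nl",-64.5,42),("nr",-64.5,-42),("fr",64.5,-42),("fl",64.5,42)):
    P=o+[c*x-s*y,s*x+c*y]; print(n,P.round(1),[proj(get_calibration(v),np.append(P,62)).round() for v in("top","side")])
ct,cs=get_calibration("top"),get_calibration("side")
for p in((386,223),(384,233)):
    o1,d1=ray(ct,p);o2,d2=ray(cs,(283,292))
    l=np.linalg.lstsq(np.c_[d1,-d2],o2-o1,rcond=None)[0]; print(p,o1+d1*l[0],o2+d2*l[1])
E
```

```text
nl [469.9  58. ] [array([296., 244.]), array([227., 247.])]
nr [441.1 -21. ] [array([335., 257.]), array([224., 277.])]
fr [562.3 -65.2] [array([354., 198.]), array([309., 275.])]
fl [591.1  13.8] [array([316., 186.]), array([304., 245.])]
(386, 223) [ 507.63816059 -123.48537257   92.87724488] [ 495.93109764 -119.66579149   91.46516955]
(384, 233) [ 487.63101287 -118.6982646    92.18513181] [ 495.21449766 -121.31855396   92.93564404]
```

Request:
move_arm --steps '[{"grip": 1, "delta_pos": [0.4, 1, 0], "yaw": 0.12}, {"grip": 1, "delta_pos": [0.4, 1, 0], "yaw": 0.12}, {"grip": 1, "delta_pos": [0.4, 1, 0], "yaw": 0.12}, {"grip": 1, "delta_pos": [0.4, 1, 0], "yaw": 0.12}, {"grip": 1, "delta_pos": [0.4, 1, 0], "yaw": 0.12}, {"grip": 1, "delta_pos": [0.4, 1, 0], "yaw": 0.12}, {"grip": 1, "delta_pos": [0.4, 1, 0], "yaw": 0.12}, {"grip": 1, "delta_pos": [0.4, 1, 0], "yaw": 0.12}, {"grip": 1, "delta_pos": [0.4, 1, 0], "yaw": 0.12}, {"grip": 1, "delta_pos": [0.4, 1, 0], "yaw": 0.12}, {"grip": 1, "delta_pos": [0.4, 1, 0], "yaw": 0.12}, {"grip": 1, "delta_pos": [0.4, 1, 0], "yaw": 0.12}]' --squeeze 10

```text
clock: 1.1
position: [260.2, -283.8, 255.6]
tcp_rot: [0.752, 0.659, 0.0, -0.0]
wrist_force: [0.8, 0.0, -0.6]
finger_gap: 10.3
grasp_force: 0.0
```

Request:
move_arm --steps '[{"grip": 1, "delta_pos": [0.5, 1, 0], "yaw": 0.12}, {"grip": 1, "delta_pos": [0.5, 1, 0], "yaw": 0.047}, {"grip": 1, "delta_pos": [0.5, 1, 0], "yaw": 0}, {"grip": 1, "delta_pos": [0.6, 1, 0], "yaw": 0}, {"grip": 1, "delta_pos": [0.6, 1, 0], "yaw": 0}, {"grip": 1, "delta_pos": [0.6, 1, 0], "yaw": 0}, {"grip": 1, "delta_pos": [0.6, 1, 0], "yaw": 0}, {"grip": 1, "delta_pos": [0.6, 1, 0], "yaw": 0}, {"grip": 1, "delta_pos": [0.6, 1, 0], "yaw": 0}, {"grip": 1, "delta_pos": [0.8, 1, 0], "yaw": 0}, {"grip": 1, "delta_pos": [0.8, 1, 0], "yaw": 0}, {"grip": 1, "delta_pos": [0.8, 1, 0], "yaw": 0}]'

```text
clock: 2.1
position: [410.5, -43.7, 255.6]
tcp_rot: [0.709, 0.705, -0.0, -0.0]
wrist_force: [0.2, -0.3, 0.1]
finger_gap: 0.4
grasp_force: 0.0
```

Request:
move_arm --steps '[{"grip": 1, "delta_pos": [0.5, 1, 0], "yaw": 0}, {"grip": 1, "delta_pos": [0.5, 1, 0], "yaw": 0}, {"grip": 1, "delta_pos": [0.5, 0.6, 0], "yaw": 0}, {"grip": 1, "delta_pos": [0, 0, 0], "yaw": 0}, {"grip": 1, "delta_pos": [0, 0, 0], "yaw": 0}]'

```text
clock: 2.52
position: [439.8, 7.3, 255.4]
tcp_rot: [0.709, 0.706, -0.0, -0.0]
wrist_force: [-0.5, -0.3, 0.6]
finger_gap: 0.7
grasp_force: 0.0
```

```bash
python3 - <<'E'
from h import *
c=get_calibration("wrist"); im=read_camera("wrist")
for n,x,y in(("nl",469.9,58),("nr",441.1,-21),("fr",562.3,-65.2),("fl",591.1,13.8)):
    p=proj(c,np.array([x,y,62.]));print(n,p.round());cv2.drawMarker(im,tuple(int(v) for v in p),(0,0,255),0,8)
cv2.imwrite("pics/w1.png",im);print(get_obs()["wrist_force"],ray(c,(280,210)))
E
```

```text
nl [313. 140.]
nr [285. 213.]
fr [389. 248.]
fl [424. 182.]
[ 0.27791732 -0.21709422  0.71546854] (array([440.47721838,  90.39635929, 384.7640318 ]), array([-0.01398686, -0.31801945, -0.94806728]))
```

View pics/w1.png

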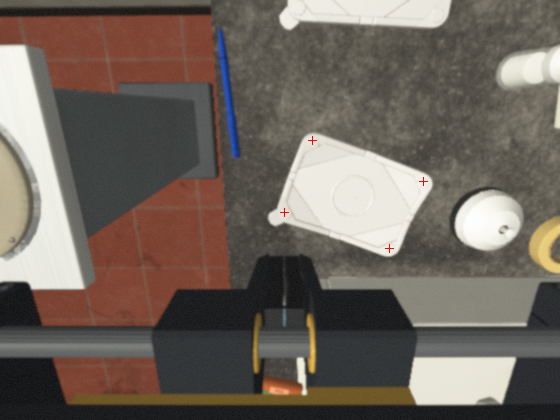

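The wrist view confirms the pose: all four projected pad marks land on the right-hand box's corners, with the tab at (277,217). I'll start with pad_nl.

Request:
move_arm --steps '[{"grip": 1, "delta_pos": [0.5, 0.85, -0.9], "yaw": 0}, {"grip": 1, "delta_pos": [0.5, 0.85, -0.9], "yaw": 0}, {"grip": 1, "delta_pos": [0.5, 0.85, -0.9], "yaw": 0}, {"grip": 1, "delta_pos": [0, 0, -1], "yaw": 0}, {"grip": 1, "delta_pos": [0, 0, -1], "yaw": 0}, {"grip": 1, "delta_pos": [0, 0, -1], "yaw": 0}, {"grip": 1, "delta_pos": [0, 0, -1], "yaw": 0}, {"grip": 1, "delta_pos": [0, 0, -1], "yaw": 0}, {"grip": 1, "delta_pos": [0, 0, -0.8], "yaw": 0}, {"grip": 1, "delta_pos": [0, 0, 0], "yaw": 0}, {"grip": 1, "delta_pos": [0, 0, 0], "yaw": 0}]'

```text
clock: 3.48
position: [469.7, 57.2, 85.8]
tcp_rot: [0.71, 0.705, -0.0, -0.001]
wrist_force: [-0.1, -0.1, 0.6]
finger_gap: 0.8
grasp_force: 0.0
```

Request:
move_arm --steps '[{"grip": 1, "delta_pos": [0, 0, -0.1], "yaw": 0}, {"grip": 1, "delta_pos": [0, 0, -0.1], "yaw": 0}, {"grip": 1, "delta_pos": [0, 0, -0.1], "yaw": 0}, {"grip": 1, "delta_pos": [0, 0, 0], "yaw": 0}]'

```text
clock: 3.82
position: [470.4, 58.0, 80.3]
tcp_rot: [0.709, 0.705, 0.001, 0.001]
wrist_force: [-0.6, 0.4, 5.5]
finger_gap: 0.5
grasp_force: 2.7
```

Request:
move_arm --steps '[{"grip": 1, "delta_pos": [0, 0, -0.05], "yaw": 0}, {"grip": 1, "delta_pos": [0, 0, 0], "yaw": 0}]'

```text
clock: 3.98
position: [470.4, 58.2, 79.5]
tcp_rot: [0.709, 0.705, 0.001, 0.001]
wrist_force: [-0.3, 0.6, 6.3]
finger_gap: 0.4
grasp_force: 3.0
```

Request:
move_arm --steps '[{"grip": 1, "delta_pos": [0, 0, -0.05], "yaw": 0}, {"grip": 1, "delta_pos": [0, 0, -0.05], "yaw": 0}, {"grip": 1, "delta_pos": [0, 0, 0], "yaw": 0}]'

```text
clock: 4.23
position: [470.0, 58.1, 76.9]
tcp_rot: [0.709, 0.705, 0.0, 0.0]
wrist_force: [0.2, 0.0, 0.5]
finger_gap: 0.4
grasp_force: 0.0
```

Request:
move_arm --steps '[{"grip": 1, "delta_pos": [0, 0, -0.05], "yaw": 0}, {"grip": 1, "delta_pos": [0, 0, 0], "yaw": 0}]'

```text
clock: 4.4
position: [469.9, 58.0, 75.6]
tcp_rot: [0.709, 0.705, -0.0, -0.0]
wrist_force: [-0.2, -0.0, -0.6]
finger_gap: 0.5
grasp_force: 0.0
```

It clicked: the force rose to 6.3 N, then fell to 0. Next is nr.

Request:
move_arm --steps '[{"grip": 1, "delta_pos": [0, 0, 1], "yaw": 0}, {"grip": 1, "delta_pos": [-0.29, -0.79, 0], "yaw": 0}, {"grip": 1, "delta_pos": [-0.29, -0.79, 0], "yaw": 0}, {"grip": 1, "delta_pos": [-0.29, -0.79, 0], "yaw": 0}, {"grip": 1, "delta_pos": [-0.29, -0.79, 0], "yaw": 0}, {"grip": 1, "delta_pos": [-0.29, -0.79, 0], "yaw": 0}, {"grip": 1, "delta_pos": [0, 0, 0], "yaw": 0}, {"grip": 1, "delta_pos": [0, 0, -0.5], "yaw": 0}, {"grip": 1, "delta_pos": [0, 0, 0], "yaw": 0}]'

```text
clock: 5.15
position: [440.7, -20.6, 84.9]
tcp_rot: [0.709, 0.705, -0.0, -0.001]
wrist_force: [0.2, 0.4, 0.4]
finger_gap: 0.3
grasp_force: 0.0
```

Request:
move_arm --steps '[{"grip": 1, "delta_pos": [0, 0, -0.1], "yaw": 0}, {"grip": 1, "delta_pos": [0, 0, -0.1], "yaw": 0}, {"grip": 1, "delta_pos": [0, 0, -0.08], "yaw": 0}, {"grip": 1, "delta_pos": [0, 0, 0], "yaw": 0}]'

```text
clock: 5.48
position: [441.2, -20.7, 80.3]
tcp_rot: [0.709, 0.705, 0.0, 0.0]
wrist_force: [-1.0, 0.5, 5.1]
finger_gap: 0.7
grasp_force: 2.8
```

Request:
move_arm --steps '[{"grip": 1, "delta_pos": [0, 0, -0.05], "yaw": 0}, {"grip": 1, "delta_pos": [0, 0, -0.05], "yaw": 0}, {"grip": 1, "delta_pos": [0, 0, 0], "yaw": 0}]'

```text
clock: 5.73
position: [440.7, -20.9, 78.4]
tcp_rot: [0.709, 0.705, -0.0, -0.0]
wrist_force: [-3.2, -1.8, 4.7]
finger_gap: 0.3
grasp_force: 2.2
```

Request:
move_arm --steps '[{"grip": 1, "delta_pos": [0, 0, -0.05], "yaw": 0}, {"grip": 1, "delta_pos": [0, 0, 0], "yaw": 0}]'

```text
clock: 5.9
position: [441.1, -20.8, 77.1]
tcp_rot: [0.709, 0.705, 0.0, 0.0]
wrist_force: [0.2, -0.1, 0.3]
finger_gap: 0.2
grasp_force: 0.0
```

Request:
move_arm --steps '[{"grip": 1, "delta_pos": [0, 0, -0.05], "yaw": 0}, {"grip": 1, "delta_pos": [0, 0, 0], "yaw": 0}]'

```text
clock: 6.07
position: [441.1, -20.9, 76.0]
tcp_rot: [0.709, 0.705, 0.0, -0.0]
wrist_force: [-0.2, -0.9, 0.2]
finger_gap: 0.7
grasp_force: 0.0
```

nr has clicked. Next is fr.

Request:
move_arm --steps '[{"grip": 1, "delta_pos": [0, 0, 1], "yaw": 0}, {"grip": 1, "delta_pos": [0.865, -0.315, 0], "yaw": 0}, {"grip": 1, "delta_pos": [0.865, -0.315, 0], "yaw": 0}, {"grip": 1, "delta_pos": [0.865, -0.315, 0], "yaw": 0}, {"grip": 1, "delta_pos": [0.865, -0.315, 0], "yaw": 0}, {"grip": 1, "delta_pos": [0.865, -0.315, 0], "yaw": 0}, {"grip": 1, "delta_pos": [0.865, -0.315, 0], "yaw": 0}, {"grip": 1, "delta_pos": [0.865, -0.315, 0], "yaw": 0}, {"grip": 1, "delta_pos": [0, 0, 0], "yaw": 0}, {"grip": 1, "delta_pos": [0, 0, -0.5], "yaw": 0}, {"grip": 1, "delta_pos": [0, 0, 0], "yaw": 0}]'

```text
clock: 6.98
position: [560.5, -64.4, 84.2]
tcp_rot: [0.709, 0.705, -0.001, -0.002]
wrist_force: [-1.9, 0.6, -0.5]
finger_gap: 0.3
grasp_force: 0.0
```

Request:
move_arm --steps '[{"grip": 1, "delta_pos": [0, 0, -0.1], "yaw": 0}, {"grip": 1, "delta_pos": [0, 0, -0.1], "yaw": 0}, {"grip": 1, "delta_pos": [0, 0, -0.08], "yaw": 0}, {"grip": 1, "delta_pos": [0, 0, 0], "yaw": 0}]'

```text
clock: 7.32
position: [561.7, -64.9, 80.7]
tcp_rot: [0.709, 0.705, -0.0, -0.0]
wrist_force: [-2.7, 1.2, 4.4]
finger_gap: 0.3
grasp_force: 2.2
```

Request:
move_arm --steps '[{"grip": 1, "delta_pos": [0, 0, -0.05], "yaw": 0}, {"grip": 1, "delta_pos": [0, 0, -0.05], "yaw": 0}, {"grip": 1, "delta_pos": [0, 0, 0], "yaw": 0}]'

```text
clock: 7.57
position: [561.9, -65.3, 79.0]
tcp_rot: [0.709, 0.705, -0.0, 0.0]
wrist_force: [-3.3, -1.3, 6.1]
finger_gap: 0.7
grasp_force: 2.5
```

Request:
move_arm --steps '[{"grip": 1, "delta_pos": [0, 0, -0.05], "yaw": 0}, {"grip": 1, "delta_pos": [0, 0, 0], "yaw": 0}]'

```text
clock: 7.73
position: [562.1, -65.3, 77.8]
tcp_rot: [0.709, 0.705, -0.0, 0.0]
wrist_force: [-1.8, -0.6, 1.5]
finger_gap: 0.2
grasp_force: 0.9
```

Request:
move_arm --steps '[{"grip": 1, "delta_pos": [0, 0, -0.05], "yaw": 0}, {"grip": 1, "delta_pos": [0, 0, 0], "yaw": 0}]'

```text
clock: 7.9
position: [562.1, -64.9, 76.3]
tcp_rot: [0.709, 0.705, 0.0, -0.0]
wrist_force: [0.3, -0.7, -0.9]
finger_gap: 0.5
grasp_force: 0.0
```

Request:
move_arm --steps '[{"grip": 1, "delta_pos": [0, 0, -0.04], "yaw": 0}, {"grip": 1, "delta_pos": [0, 0, 0], "yaw": 0}]'

```text
clock: 8.07
position: [562.1, -64.9, 75.5]
tcp_rot: [0.709, 0.705, 0.0, -0.0]
wrist_force: [0.2, 0.6, 0.4]
finger_gap: 0.4
grasp_force: 0.0
```

fr has clicked. Next is fl.

Request:
move_arm --steps '[{"grip": 1, "delta_pos": [0, 0, 1], "yaw": 0}, {"grip": 1, "delta_pos": [0.29, 0.79, 0], "yaw": 0}, {"grip": 1, "delta_pos": [0.29, 0.79, 0], "yaw": 0}, {"grip": 1, "delta_pos": [0.29, 0.79, 0], "yaw": 0}, {"grip": 1, "delta_pos": [0.29, 0.79, 0], "yaw": 0}, {"grip": 1, "delta_pos": [0.29, 0.79, 0], "yaw": 0}, {"grip": 1, "delta_pos": [0, 0, 0], "yaw": 0}, {"grip": 1, "delta_pos": [0, 0, 0], "yaw": 0}, {"grip": 1, "delta_pos": [0, 0, -0.5], "yaw": 0}, {"grip": 1, "delta_pos": [0, 0, 0], "yaw": 0}, {"grip": 1, "delta_pos": [0, 0, 0], "yaw": 0}]'

```text
clock: 8.98
position: [590.6, 13.2, 84.9]
tcp_rot: [0.71, 0.705, -0.001, -0.001]
wrist_force: [-0.5, 0.0, -0.4]
finger_gap: 0.2
grasp_force: 0.0
```

Request:
move_arm --steps '[{"grip": 1, "delta_pos": [0, 0, -0.1], "yaw": 0}, {"grip": 1, "delta_pos": [0, 0, -0.1], "yaw": 0}, {"grip": 1, "delta_pos": [0, 0, -0.08], "yaw": 0}, {"grip": 1, "delta_pos": [0, 0, 0], "yaw": 0}]'

```text
clock: 9.32
position: [591.3, 13.7, 80.4]
tcp_rot: [0.709, 0.705, 0.0, 0.0]
wrist_force: [-1.3, -0.9, 5.5]
finger_gap: 0.6
grasp_force: 2.5
```

Request:
move_arm --steps '[{"grip": 1, "delta_pos": [0, 0, -0.05], "yaw": 0}, {"grip": 1, "delta_pos": [0, 0, -0.05], "yaw": 0}, {"grip": 1, "delta_pos": [0, 0, 0], "yaw": 0}]'

```text
clock: 9.57
position: [591.7, 13.9, 78.8]
tcp_rot: [0.709, 0.705, 0.001, 0.001]
wrist_force: [1.2, 0.3, 4.4]
finger_gap: 0.2
grasp_force: 2.3
```

Request:
move_arm --steps '[{"grip": 1, "delta_pos": [0, 0, -0.05], "yaw": 0}, {"grip": 1, "delta_pos": [0, 0, 0], "yaw": 0}]'

```text
clock: 9.73
position: [591.2, 14.0, 77.2]
tcp_rot: [0.709, 0.705, 0.0, 0.0]
wrist_force: [-1.3, 0.5, -0.1]
finger_gap: 0.6
grasp_force: 0.0
```

Request:
move_arm --steps '[{"grip": 1, "delta_pos": [0, 0, -0.05], "yaw": 0}, {"grip": 1, "delta_pos": [0, 0, 0], "yaw": 0}]'

```text
clock: 9.9
position: [590.7, 14.0, 75.6]
tcp_rot: [0.709, 0.705, -0.0, -0.001]
wrist_force: [-0.5, -0.2, -0.3]
finger_gap: 0.5
grasp_force: 0.0
```

All four have clicked. I'll retreat upwards and check from the cameras.

Request:
move_arm --steps '[{"grip": 1, "delta_pos": [0, 0, 1], "yaw": 0}, {"grip": 1, "delta_pos": [0, 0, 1], "yaw": 0}, {"grip": 1, "delta_pos": [-1, 0, 1], "yaw": 0}, {"grip": 1, "delta_pos": [-1, 0, 1], "yaw": 0}, {"grip": 1, "delta_pos": [-1, 0, 1], "yaw": 0}, {"grip": 1, "delta_pos": [-1, 0, 1], "yaw": 0}, {"grip": 1, "delta_pos": [-1, 0, 1], "yaw": 0}, {"grip": 1, "delta_pos": [-1, -0.5, 1], "yaw": 0}, {"grip": 1, "delta_pos": [-1, -0.5, 1], "yaw": 0}, {"grip": 1, "delta_pos": [-1, -0.5, 0.5], "yaw": 0}, {"grip": 1, "delta_pos": [-1, -0.5, 0], "yaw": 0}, {"grip": 1, "delta_pos": [-1, 0, 0], "yaw": 0}]'

```text
clock: 10.9
position: [390.2, -27.0, 266.4]
tcp_rot: [0.71, 0.705, -0.0, 0.001]
wrist_force: [0.0, 0.3, -0.1]
finger_gap: 0.3
grasp_force: 0.0
```

Request:
move_arm --steps '[{"grip": 1, "delta_pos": [0, 0, 0], "yaw": 0}, {"grip": 1, "delta_pos": [0, 0, 0], "yaw": 0}, {"grip": 1, "delta_pos": [0, 0, 0], "yaw": 0}]'

```text
clock: 11.15
position: [391.7, -26.1, 266.1]
tcp_rot: [0.709, 0.705, 0.0, 0.0]
wrist_force: [-0.3, -0.3, -0.1]
finger_gap: 0.9
grasp_force: 0.0
```

```bash
python3 - <<'E'
from h import *
w=read_camera("wrist");s=read_camera("side")
r=lambda im:cv2.resize(im,(400,300),interpolation=cv2.INTER_CUBIC)
o=cv2.imread("pics/side0.png")
cv2.imwrite("pics/end.png",np.vstack([np.hstack([r(w),r(s)]),np.hstack([r(o[230:313,205:325]),r(s[230:313,205:325])])]))
E
```

```text
(no output)
```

View pics/end.png

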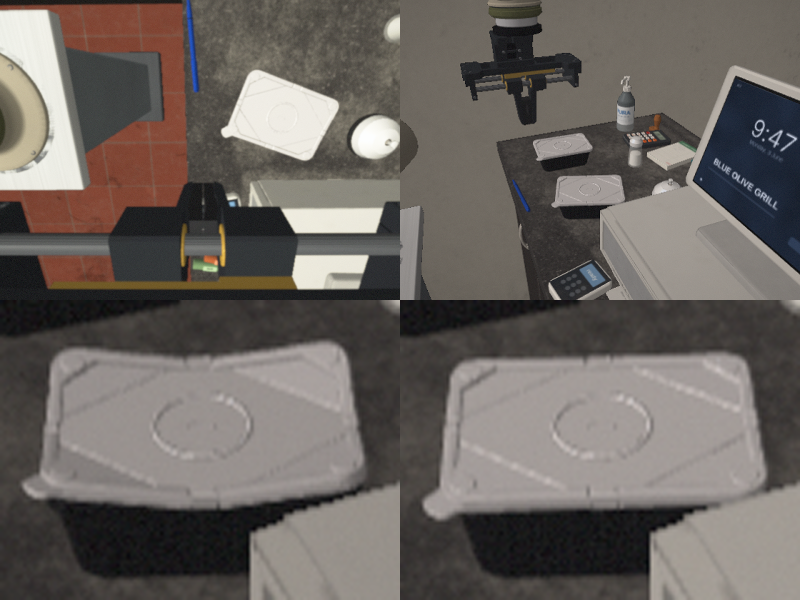

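The before and after side crops (bottom row) show the lid now flat on all four corners and the box in the same place, with the gripper well clear. I'm handing in.

```bash
python3 -c "
from bench import *
print(hand_in())"
```

```text
the job is handed in; nothing more can be done
None
```

All four corners of the open box's lid (the right-hand box) clicked down flush, the box stayed where it was, and the job is handed in at about 11 s on the robot's clock.

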